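Set the mandrel stand's slide to the marked ring size

TASK

The customer's ring size is marked by the red stop on the mandrel sizing stand. With your fingertips press down the black thumb pad in the middle of the slide to free its brake and, with the pad held down, push the slide along its rods until it rests against the red stop; then let the pad spring up again so that the brake holds the slide there. Leave the ceramic cone, the brass gauge rings and the tilting bin undisturbed.

Things in the scene. Friction and masses are not known exactly. Their poses are not given: they have to be found in the camera images.
- gauge: Mandrel stand, fixed on the case's glass (z = 70 mm). Aluminium base plate 130 (x) x 360 (y) mm. Origin: centre of its underside, on the glass. Two 8 mm steel rods run along its y at x = -30 mm, 34 mm up, between end blocks 44 mm high; the tapered steel mandrel lies parallel at x = +35 mm, its thick end at +y in a grey post 60 mm high, its thin free end at -y. White scale strip on the -x edge.
- slide (a joint): Travel of the slide along the rods, m; grows towards the stand's +y (the mandrel's thick end, the red stop). Dark blue anodised carriage 44 (x) x 64 (y) mm, top 50 mm above the glass, with a dark fork (top 54 mm) over the mandrel. A sprung brake holds it against about 18 to 27 N; with the pad pressed 2 mm or more it runs freely (about 1 N).
- pad (a joint): How far the thumb pad is pressed down, m: 0 up (brake on), 0.005 fully down. It springs back by itself; it takes about 5 N to free the brake, 6 N to be fully down.
- pad_top (a point): Centre of the flat top of the black thumb pad in the middle of the slide, 62 mm above the glass when up. Pad 30 (x) x 56 (y) mm; a ridge 4 mm high crosses each y end, leaving a flat 40 mm long (y) for the fingertips. Nothing on the stand is higher than the fully pressed pad (56.5 mm) but the mandrel's post. Axes as the stand's.
- slide_face (a point): Centre of the slide's +y end face (the face that meets the stop), 45 mm above the glass, 32 mm beyond the middle of the pad along the stand's +y. Axes as the stand's.
- stop_face (a point): Centre of the -y face of the red stop (the face that the slide meets), 45 mm above the glass. A red block 44 (x) x 16 (y) mm, top 52 mm above the glass, locked on the rods by a brass thumbscrew: it does not give. The slide is at the stop when the two face points coincide. Axes as the stand's.
- cone: White ceramic ring cone, loose, 54 mm across the foot, 75 mm high, standing past the mandrel's thin end. Origin: centre of its foot. A bystander.
- ring_set: Brass gauge rings on a flat hoop, loose, about 110 mm across and 28 mm high, lying on the glass on the stand's +x side. Origin: centre of the hoop, on the glass. A bystander.
- bin (a joint): Tilt of the small black plastic bin on its two pins, rad: 0 upright, grows as it tips forward. It stands on the case to the left, about 75 mm high. A bystander.

How it is judged:
By the outcome, as a careful person would: the job done as asked, in the order asked, and still so for the second after the job is handed in, with the robot touching nothing.
It also fails if it takes over 40 s, if anything falls off the work surface, if the arm or the gripper's body presses on something with over 40 N, if the wrist force passes 120 N, or if a joint passes its speed limit or range.

ROBOT

A 7-joint arm with a two-finger parallel gripper is mounted at the origin on the work surface. World frame = base frame: x ahead of the robot, y to its left, z up, the work surface at z = 0. Lengths are in m, angles in rad, forces in N, time in s.
With the tool pointing down it reaches from about 0.4 to 0.75 m from the base axis. Payload 19.5 kg.
Tool frame: the origin (TCP) lies at the very end of the fingers, on their centre line; the grasp point (between the pads) lies env.grip_point_offset behind it (env.grip_point_offset is the distance from the TCP to the grasp point, in m); z points along the fingers, y is the line along which they close (so a half turn about z gives the same grasp; the last joint's range is limited). The gripper opens to 85 mm and grips with 20 to 120 N. Pads are 22 mm wide; open, the fingers measure 114 mm over their backs; the gripper's body (76 mm by 85 mm) begins 54 mm behind the grasp point. The pads swing forward as they close: fully open they stand 13 mm farther back than shut.
Start: joints at [1.1, 0.707, -0.028, 1.485, 0.022, 0.951, -0.075], TCP at [0.239, -0.523, 0.201] pointing down, gripper open.
Joint ranges: [-2.71, 2.71], [-0.32, 2.16], [-1.57, 1.52], [0, 2.45], [-1.46, 4.6], [0, 2.02], [-2.83, 2.83]. Speed limits (rad/s): [1.89, 1.89, 2.57, 2.57, 3.01, 3.01, 3.01].

INTERFACE

Orientations are given as [roll, pitch, yaw] about the fixed x, y, z axes, in that order (R = Rz(yaw) Ry(pitch) Rx(roll)).
In Python, from workcell import env, read_camera, job gives the robot as it stands.
- The arm moves only by the tool play_rows, never from a script. Its argument "plan" is a list that holds one entry, the list of rows, each a list of 6 numbers: the shift along the tool's x, y, z normalised to -1 to 1, where 1 is 0.08 m, then the turn, a rotation vector about the tool's x, y, z normalised to -1 to 1, where 1 is 60 degrees. In form: [[[dx, dy, dz, wx, wy, wz], ...]]. A call has exactly 10 rows; each row shifts and turns the commanded pose from where the row before left it, along the tool's axes as they then stand; what a row does not reach is not made up. A row lasts 1/8 s, in which the tool goes at most 62.5 mm and 10.7 degrees, less where a joint would pass 70% of its speed; a pose out of reach is approached as far as the arm can. A call with a number of a shift or a turn outside -1 to 1 is refused whole. A call with a gripper value outside its range is refused whole. "grip" is the opening, from -1 (shut) to 1 (fully open), set as the call begins (left out, the last holds). The fingers move at their own pace and stop on an object; "newtons" is the grip in N (left out, the last holds). Time passes only in rows, so rows that do not move let the fingers close, or fill a call up. It gives the time, the measured TCP pose, the force, the opening and the grip force at its end, in the units of the state.
- env.observe(): the state, without advancing time (a new reading comes with each control period).
- read_camera(name): name is "scene" or "top" or "wrist"; returns a dict with "pixels" (480x640x3 uint8, blue, green, red), "intrinsics" (3x3 intrinsics, pixels), "k1" (the pictures are not rectified: a ray, as slopes to the right and down, at radius r is drawn at 1 + k1 r^2 times it, then the intrinsics apply), "rvec" (rotation vector, rad) and "tvec" (3), from world to camera coordinates, as OpenCV has them. Camera axes: x right, y down, z forward; pixel columns grow to the right and rows downward; lengths in m; the calibration is good to about 2 mm. A picture is of the moment at which its call begins. There is no depth.
- job.job_done(): hands the job in; it is judged then, once.
The state is a dict: "time": time; "joints": joint angles; "qvel": joint speeds; "effort": joint torques, N m; "eef_pos": TCP position; "ee_rot": TCP orientation; "ft_force": force on the tool from outside, world axes, zero at the start; "torque": the same for the moment, N m; "grip_width": opening from 0.0 (shut) to 1.0 (fully open); "finger_force": force on a finger pad.
Only numpy, scipy, OpenCV 4.12 (cv2) and the standard library are available. Lean on these libraries where they do the work, as an engineer would, in place of code of your own. Each camera call takes 0.05 s, during which the arm holds its last target. There are 200 camera calls.

## Working session

There is one attempt and no reset: what is moved stays moved. The work goes in short steps, Python scripts to look and compute and a tool call to move; the robot and the scene stay as the last step left them, time stands still between calls to the robot, and variables do not carry over. Pictures are saved under pics/ and viewed, at most 10 in all, crops included, and the job is handed in when it is done.

Besides the shell and the picture viewer there is one more tool, called after "Call:" as name(argument=value, ...) on one line, values as JSON. play_rows: Moves the arm, as the interface text tells. Its arguments: {"type":"object","properties":{"plan":{"type":"array"},"grip":{"type":"number"},"newtons":{"type":"number"}},"required":["plan"]}

```bash
mkdir -p pics; cat > h.py <<'E'
import numpy as np, cv2
from workcell import env, read_camera, job
def cam(n):
    c=read_camera(n); c['K']=np.array(c['intrinsics'],float); c['R']=cv2.Rodrigues(np.array(c['rvec'],float))[0]; c['t']=np.array(c['tvec'],float).ravel(); return c
def dist(c): return np.array([c['k1'],0,0,0,0],float)
def ray(c,u,v):
    p=cv2.undistortPoints(np.array([[[u,v]]],float),c['K'],dist(c))[0,0]
    d=c['R'].T@np.array([p[0],p[1],1]); o=-c['R'].T@c['t']; return o,d
def onz(c,u,v,z):
    o,d=ray(c,u,v); return o+d*(z-o[2])/d[2]
def proj(c,P):
    return cv2.projectPoints(np.array(P,float).reshape(-1,1,3),np.array(c['rvec'],float),np.array(c['tvec'],float),c['K'],dist(c))[0][:,0]
E
python3 - <<'E'
from h import *
for n in('top','scene'):
    c=cam(n); cv2.imwrite(f'pics/{n}0.png',c['pixels']); print(n,-c['R'].T@c['t'])
s=env.observe(); print(s, env.grip_point_offset)
E
```

```text
top [0.34682817 0.08643736 1.33578466]
scene [ 1.05441525 -0.45602839  0.65402487]
{'time': 0.1, 'joints': array([ 1.10029637,  0.70702784, -0.02762162,  1.48497062,  0.0220067 ,
        0.95089099, -0.07547001]), 'qvel': array([ 1.01699601e-03,  2.77810520e-04, -1.59217272e-04, -9.02737937e-05,
        6.99842588e-04, -8.89926318e-04,  2.22097392e-04]), 'effort': array([ 4.46114878e-03, -8.84290481e+01,  1.23764355e+00, -2.36446810e+01,
        1.70940795e-02,  5.11405146e-03, -2.37597760e-04]), 'eef_pos': array([ 0.2389593 , -0.52269414,  0.20077727]), 'ee_rot': array([-3.14059904e+00,  3.27542056e-05,  4.28836965e-01]), 'ft_force': array([-0.17615623,  0.32699445,  0.20564889]), 'torque': array([0.0207622 , 0.04784031, 0.05659469]), 'finger_force': 0.0, 'grip_width': 1.0059597541221537} 0.0187
```

View pics/top0.png

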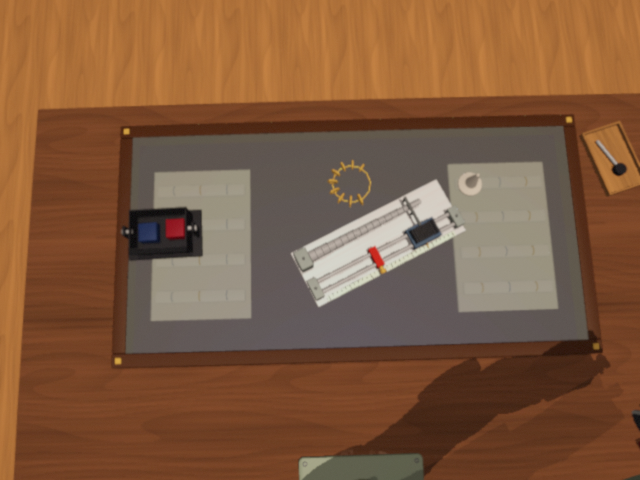

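View pics/scene0.png

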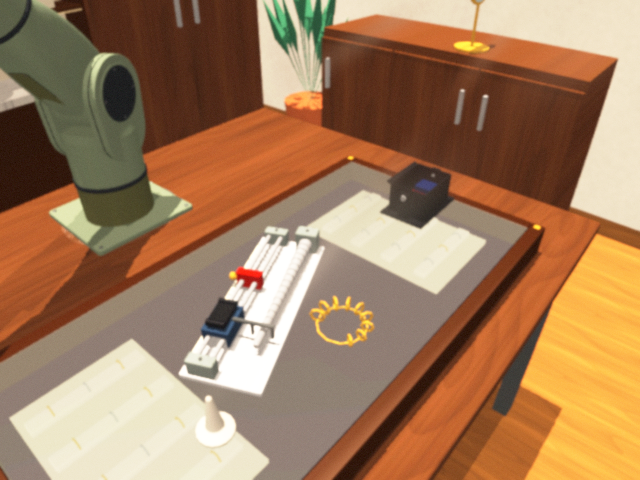

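The top view shows the pad near (425,231), the red stop near (376,258), the cone at (470,183), the rings at (350,183) and the bin at (165,232). Next I measure the stand.

```bash
python3 - <<'E'
from h import *
c=cam('top'); im=c['pixels']
cr=cv2.resize(im[165:315,280:480],None,fx=4,fy=4,interpolation=cv2.INTER_CUBIC); cv2.imwrite('pics/crop.png',cr)
for n,uv in zip('abcd',[(437,180),(465,231),(317,305),(291,254)]): print(n,onz(c,*uv,0.074))
hsv=cv2.cvtColor(im,cv2.COLOR_BGR2HSV); H,S,V=cv2.split(hsv)
roi=np.zeros(H.shape,bool); roi[165:315,280:480]=1
def blob(m,name,z):
    n,l,st,ce=cv2.connectedComponentsWithStats((m&roi).astype(np.uint8))
    i=1+st[1:,4].argmax(); print(name,st[i],ce[i],onz(c,*ce[i],z)); 
    print(cv2.minAreaRect(np.argwhere(l==i)[:,::-1].astype(np.float32)))
blob(((H<8)|(H>172))&(S>150)&(V>80),'red',.122)
blob((V<45),'pad',.132)
blob((H>100)&(H<125)&(S>100),'blue',.12)
s=cam('scene'); cv2.imwrite('pics/scrop.png',cv2.resize(s['pixels'][220:390,170:340],None,fx=3.5,fy=3.5,interpolation=cv2.INTER_CUBIC))
E
```

```text
a [ 0.71974717 -0.19250787  0.074     ]
b [ 0.60231006 -0.24558982  0.074     ]
c [0.45115823 0.08226158 0.074     ]
d [0.56264231 0.13520339 0.074     ]
red [369 247  15  21 150] [375.79333333 256.68      ] [ 0.54360673 -0.04266792  0.122     ]
((375.73626708984375, 256.7958984375), (20.115379333496094, 7.85651159286499), 61.69924545288086)
pad [410 231   7  12  33] [413.12121212 236.        ] [ 0.58314085 -0.12133582  0.132     ]
((413.800048828125, 236.1000518798828), (12.521980285644531, 4.0249223709106445), 63.43495178222656)Traceback (most recent call last):
  File "<stdin>", line 13, in <module>
  File "<stdin>", line 9, in blob
ValueError: attempt to get argmax of an empty sequence
```

View pics/crop.png

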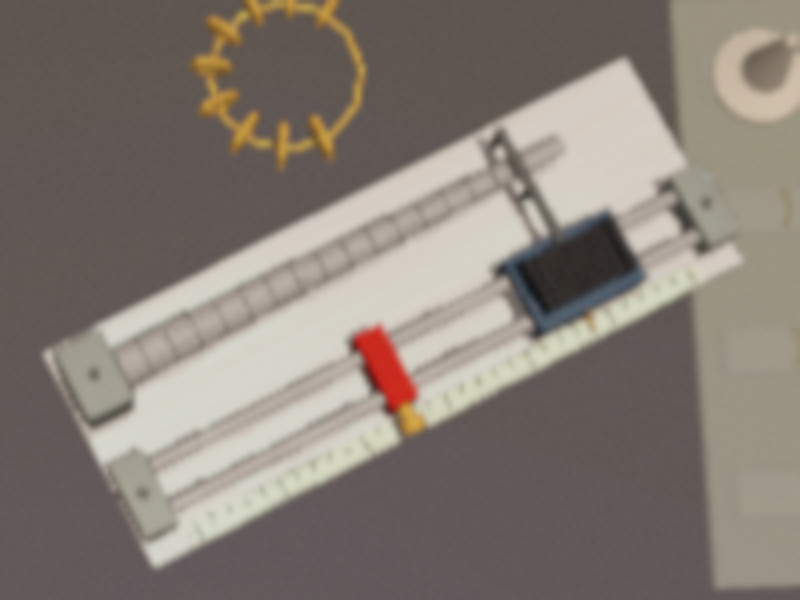

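```bash
cat > g.py <<'E'
from h import *
yaw=0.439
X=np.array([np.cos(yaw),np.sin(yaw)]);Y=np.array([-np.sin(yaw),np.cos(yaw)])
E
python3 - <<'E'
from g import *
c=cam('top'); p=lambda x,y:(280+(x+.5)/4-.5,165+(y+.5)/4-.5)
A=[onz(c,*p(*q),.073)[:2] for q in[(627,57),(741,262),(155,568),(45,352)]]
C=np.mean(A,0); v=(A[3]-A[0]+A[2]-A[1]); print('base',C,np.arctan2(-v[0],v[1]),np.linalg.norm(v)/2)
f=lambda P:((P[:2]-C)@X,(P[:2]-C)@Y)
pc=np.mean([onz(c,*p(*q),.132)[:2] for q in[(515,268),(612,218),(637,263),(540,317)]],0)
print('pad',pc,f(pc))
r=onz(c,375.74,256.8,.122); print('stop',r,f(r))
s=cam('scene'); cv2.imwrite('pics/scrop.png',cv2.resize(s['pixels'][220:390,170:340],None,fx=3.5,fy=3.5,interpolation=cv2.INTER_CUBIC))
print(proj(s,[[*pc,.132],[r[0],r[1],.122]]), (proj(s,[[*pc,.132],[r[0],r[1],.122]])-[170,220]+.5)*3.5-.5)
E
```

```text
base [ 0.58517637 -0.05559224] 0.4482366949509606 0.3618155802959355
pad [ 0.59262498 -0.14392302] (np.float64(-0.030801318842063528), np.float64(-0.08312091045301741))
stop [ 0.54335768 -0.04254459  0.122     ] (np.float64(-0.03230762068422889), np.float64(0.029584826687151226))
[[222.46594275 311.37154819]
 [249.46591196 271.30189186]] [[184.88079964 321.05041867]
 [279.38069187 180.80662151]]
```

View pics/scrop.png

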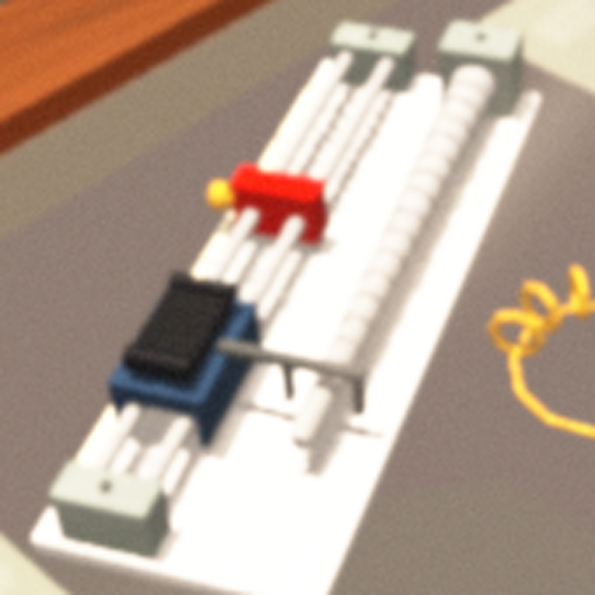

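The scene crop confirms the pad at about (182,325) against a projected (185,321), with the red stop's top near (280,185). I expect about 73 mm of travel. I'll now approach above the pad with the fingers shut.

Call:
play_rows(plan=[[[0.4, -0.16, 0, 0, 0, -0.015], [0.6, -0.25, 0, 0, 0, 0], [0.6, -0.25, 0, 0, 0, 0], [0.6, -0.25, 0, 0, 0, 0], [0.6, -0.25, 0, 0, 0, 0], [0.6, -0.25, 0, 0, 0, 0], [0.6, -0.25, 0, 0, 0, 0], [0.6, -0.25, 0, 0, 0, 0], [0.6, -0.25, 0, 0, 0, 0], [0.4, -0.16, 0, 0, 0, 0]]], grip=-1)

```text
time: 1.5
eef_pos: [0.5654, -0.1608, 0.201]
ee_rot: [-3.141, -0.0, 0.446]
ft_force: [0.1, -0.2, -0.8]
grip_width: 0.002
finger_force: 0.0
```

```bash
cat > st.py <<'E'
from g import *
import sys
from scipy.spatial.transform import Rotation as Ro
s=env.observe(); R=Ro.from_euler('xyz',s['ee_rot']).as_matrix()
g=np.array([float(a) for a in sys.argv[1:4]])
print(s['time'],s['eef_pos'],s['ee_rot'],s['ft_force'],s['grip_width'])
print('tool shift units',R.T@(g-s['eef_pos'])/.08,'F stand',s['ft_force'][:2]@X,s['ft_force'][:2]@Y)
E
python3 st.py 0.5926 -0.1439 0.150
```

```text
1.5 [ 0.56538153 -0.16077435  0.20102545] [-3.14099900e+00 -2.66486007e-04  4.46295809e-01] [ 0.05118814 -0.2248414  -0.83150059] 0.0021796726439069734
tool shift units [ 0.39777891 -0.04303771  0.63794987] F stand -0.04923101177338551 -0.22527802171598624
```

Call:
play_rows(plan=[[[0.2, -0.02, 0, 0, 0, 0], [0.2, -0.02, 0.1, 0, 0, 0], [0, 0, 0.2, 0, 0, 0], [0, 0, 0.2, 0, 0, 0], [0, 0, 0.1, 0, 0, 0], [0, 0, 0.05, 0, 0, 0], [0, 0, 0, 0, 0, 0], [0, 0, 0, 0, 0, 0], [0, 0, 0, 0, 0, 0], [0, 0, 0, 0, 0, 0]]])

```text
time: 2.75
eef_pos: [0.5917, -0.1464, 0.1494]
ee_rot: [3.142, -0.0, 0.444]
ft_force: [1.1, 0.4, -0.7]
grip_width: -0.004
finger_force: 0.0
```

```bash
python3 st.py 0.5926 -0.1439 0.132; python3 - <<'E'
from h import *
c=cam('wrist'); s=cam('scene')
im=np.hstack([cv2.resize(c['pixels'],(400,300)),cv2.resize(s['pixels'][220:370,150:350],(400,300))]); cv2.imwrite('pics/w1.png',im)
e=env.observe()['eef_pos']
print('tcp',proj(c,[e])*.625,(proj(s,[e])-[150,220])*2+[400,0]); print('pad',proj(c,[[.5926,-.1439,.132]])*.625)
E
```

```text
2.75 [ 0.59170982 -0.14643461  0.14937625] [ 3.14152905e+00 -2.59512745e-04  4.44477840e-01] [ 1.14063135  0.39808551 -0.71667464] -0.004297251238460502
tool shift units [ 0.02361285 -0.02383348  0.21720771] F stand 1.2016735091269497 -0.12446976491514178
tcp [[201.96950579 176.93770728]] [[538.79666295 167.4253465 ]]
pad [[199.83214876 166.84815133]]
```

View pics/w1.png

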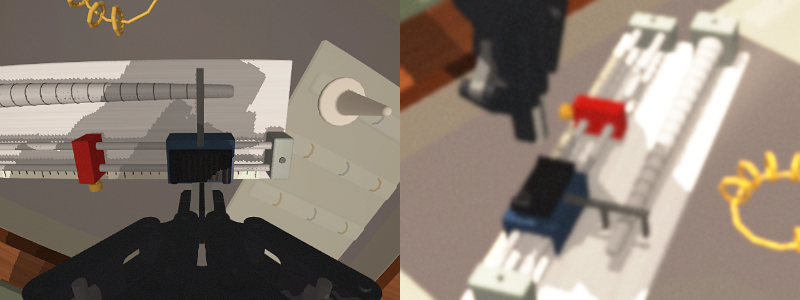

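The wrist view shows the pad at (200,165), matching its projection. The fingertips end near row 180, but the scene view of them is unclear, so I'll take a closer look.

```bash
python3 - <<'E'
from h import *
c=cam('wrist'); s=cam('scene'); e=env.observe()['eef_pos']
for k,(x,y,w) in((c,(240,190,160)),(s,(170,220,100))):
    f=400/w; k['o']=cv2.resize(np.clip(k['pixels'][y:y+w,x:x+w]*2.0,0,255).astype(np.uint8),(400,400),interpolation=cv2.INTER_CUBIC)
    p=((proj(k,[e])[0]-[x,y])*f).astype(int); cv2.drawMarker(k['o'],tuple(int(i) for i in p),(0,255,0),0,10)
cv2.imwrite('pics/w2.png',np.hstack([c['o'],s['o']]))
E
```

```text
(no output)
```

View pics/w2.png

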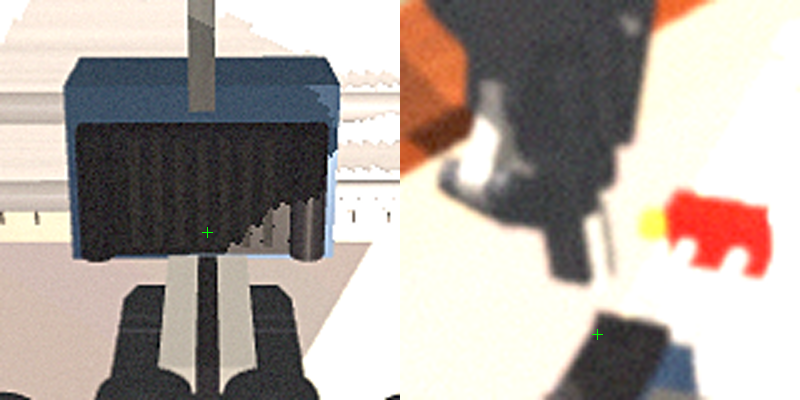

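The fingertips appear at about (207,255) in the wrist crop and (600,282) in the scene crop. Neither is where the TCP projects, so I'll triangulate them.

```bash
python3 - <<'E'
from h import *
c=cam('wrist'); s=cam('scene'); e=env.observe()['eef_pos']; print(e, -c['R'].T@c['t'])
def tri(a,b):
    o1,d1=ray(c,*a);o2,d2=ray(s,*b); 
    t=np.linalg.lstsq(np.c_[d1,-d2],o2-o1,rcond=None)[0]; p,q=o1+t[0]*d1,o2+t[1]*d2; return (p+q)/2,np.linalg.norm(p-q)
W=lambda x,y:(240+(x+.5)/2.5-.5,190+(y+.5)/2.5-.5); S=lambda x,y:(170+(x+.5)/4-.5,220+(y+.5)/4-.5)
for b in[(577,282),(597,282),(610,276)]: print(tri(W(207,255),S(b[0]-400,b[1])))
# check: pad top centre
print(tri(W(205,190),S(615-400,370)))
E
```

```text
[ 0.59163556 -0.14643176  0.14919508] [ 0.66373683 -0.11173901  0.32168857]
(array([ 0.59218533, -0.14647812,  0.17369555]), np.float64(0.011982810420223908))
(array([ 0.59651645, -0.14400383,  0.17636588]), np.float64(0.005376932022988547))
(array([ 0.60020035, -0.14208202,  0.18108972]), np.float64(0.00208753905382808))
(array([ 0.59426042, -0.14421484,  0.13193203]), np.float64(0.0011524915633788033))
```

The picture puts the visible fingertips about 25 mm above the stated TCP. I'll descend gently and let the force decide.

Call:
play_rows(plan=[[[0.025, -0.025, 0.0, 0, 0, 0], [0, 0, 0.04, 0, 0, 0], [0, 0, 0.04, 0, 0, 0], [0, 0, 0.04, 0, 0, 0], [0, 0, 0.04, 0, 0, 0], [0, 0, 0.03, 0, 0, 0], [0, 0, 0.02, 0, 0, 0], [0, 0, 0.02, 0, 0, 0], [0, 0, 0, 0, 0, 0], [0, 0, 0, 0, 0, 0]]])

```text
time: 4.3
eef_pos: [0.5926, -0.1438, 0.1308]
ee_rot: [-3.142, -0.0, 0.445]
ft_force: [-0.2, -0.6, 0.7]
grip_width: -0.0
finger_force: 0.0
```

```bash
python3 st.py 0.5926 -0.1439 0.132; python3 - <<'E'
from h import *
c=cam('wrist'); s=cam('scene'); e=env.observe()['eef_pos']
for k,(x,y,w) in((c,(240,190,160)),(s,(170,220,100))):
    f=400/w; k['o']=cv2.resize(np.clip(k['pixels'][y:y+w,x:x+w]*3.0,0,255).astype(np.uint8),(400,400),interpolation=cv2.INTER_CUBIC)
    p=((proj(k,[e])[0]-[x,y])*f).astype(int); cv2.drawMarker(k['o'],tuple(int(i) for i in p),(0,255,0),0,10)
cv2.imwrite('pics/w3.png',np.hstack([c['o'],s['o']]))
E
```

```text
4.3 [ 0.59259343 -0.14376934  0.13083225] [-3.14156537e+00 -2.39438375e-05  4.44555758e-01] [-0.23769837 -0.59847101  0.70072617] -3.7239927771396804e-05
tool shift units [-0.00062794  0.00150945 -0.01459692] F stand -0.4695299657033874 -0.440692277480894
```

View pics/w3.png

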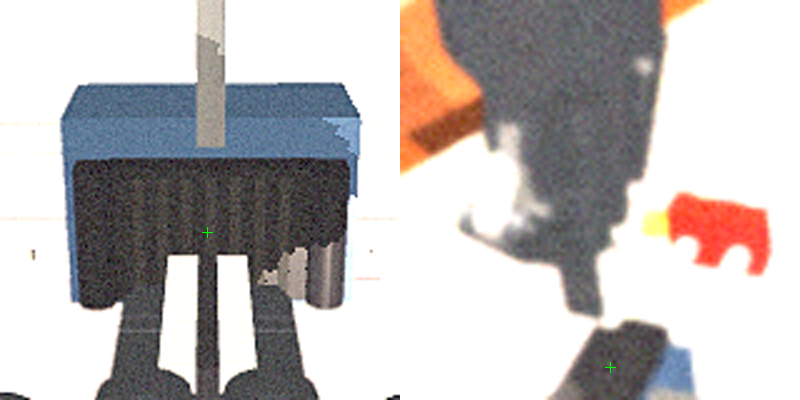

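The fingertips are still clear of the pad: they sit at scene crop (597,315), with no contact force. I'll keep going down in small steps.

Call:
play_rows(plan=[[[0, 0, 0.03, 0, 0, 0], [0, 0, 0.03, 0, 0, 0], [0, 0, 0.03, 0, 0, 0], [0, 0, 0.02, 0, 0, 0], [0, 0, 0.02, 0, 0, 0], [0, 0, 0.02, 0, 0, 0], [0, 0, 0, 0, 0, 0], [0, 0, 0, 0, 0, 0], [0, 0, 0, 0, 0, 0], [0, 0, 0, 0, 0, 0]]])

```text
time: 5.65
eef_pos: [0.5926, -0.1437, 0.1188]
ee_rot: [-3.141, -0.0, 0.444]
ft_force: [0.0, -0.8, -0.5]
grip_width: -0.002
finger_force: 0.0
```

```bash
python3 st.py 0.5926 -0.1439 0.132; python3 - <<'E'
from g import *
c=cam('wrist'); s=cam('scene'); e=env.observe()['eef_pos']
x,y,w=240,190,160
for h in(0,.01,.015,.02,.025,.03): 
    P=[e+np.array([*(.011*X),h]), e+[0,0,h]]
    print(h,(proj(c,P)-[240,190])*2.5,(proj(s,P)-[170,220])*4+[400,0])
im=c['pixels'][190:350,240:400].max(2)
print(im[::4,74],im[::4,80])  # column profiles
# fingertip row in wrist: light strips
m=(c['pixels'].min(2)>60); print([ (r,int(m[r,306:312].sum())) for r in range(270,320,3)])
E
```

```text
5.65 [ 0.59260269 -0.14372594  0.11883449] [-3.14149951e+00 -8.54964663e-05  4.44489693e-01] [ 0.04452852 -0.84468141 -0.50162041] -0.0021862797647848172
tool shift units [-0.00095191  0.00193453 -0.16456918] F stand -0.31871254063310595 -0.7835124659454826
0 [[208.33917888 183.57312881]
 [207.95616136 232.7924498 ]] [[640.22460864 395.23749409]
 [614.17885973 389.76467994]]
0.01 [[208.4228235  202.80534115]
 [208.017658   254.2179643 ]] [[637.31750286 376.66985916]
 [611.07384252 371.21713523]]
0.015 [[208.46806075 213.21684263]
 [208.05084177 265.79348855]] [[635.84815146 367.2707162 ]
 [609.504564   361.82870393]]
0.02 [[208.51582567 224.21791272]
 [208.08582176 278.00649396]] [[634.36813851 357.79355965]
 [607.92396969 352.36271669]]
0.025 [[208.56633277 235.85932695]
 [208.12274466 290.91007141]] [[632.87736609 348.23752881]
 [606.33195669 342.81832305]]
0.03 [[208.61982109 248.19776243]
 [208.16177314 304.56323489]] [[631.37573548 338.6017522 ]
 [604.72842125 333.194662  ]]
[126 130 130 127 132 129 124 128 124 127  40  44  36  46  52  51  55  50
  17  25  29  29  26  30  29  27  98  94  98  95  95  95  93  94  93  97
  95 111  44  27] [71 69 75 71 69 56 55 56 53 55 57 53 55 55 54 53 54 52 17 17 26 26 21 21
 27 26 27 24 19 14 21 21 22 17 20 14 19 27 27 25]
[(270, 0), (273, 0), (276, 0), (279, 0), (282, 0), (285, 0), (288, 0), (291, 0), (294, 5), (297, 5), (300, 5), (303, 6), (306, 6), (309, 6), (312, 6), (315, 6), (318, 6)]
```

Call:
play_rows(plan=[[[0, 0, 0.03, 0, 0, 0], [0, 0, 0.03, 0, 0, 0], [0, 0, 0.02, 0, 0, 0], [0, 0, 0.02, 0, 0, 0], [0, 0, 0.02, 0, 0, 0], [0, 0, 0.01, 0, 0, 0], [0, 0, 0, 0, 0, 0], [0, 0, 0, 0, 0, 0], [0, 0, 0, 0, 0, 0], [0, 0, 0, 0, 0, 0]]])

```text
time: 7.0
eef_pos: [0.5926, -0.1438, 0.1084]
ee_rot: [-3.142, -0.0, 0.445]
ft_force: [0.0, 0.4, -0.3]
grip_width: -0.004
finger_force: 0.0
```

```bash
python3 st.py 0.5926 -0.1439 0.132; python3 - <<'E'
from h import *
c=cam('wrist'); s=cam('scene'); e=env.observe()['eef_pos']
for k,(x,y,w) in((c,(240,190,160)),(s,(170,240,100))):
    f=400/w; k['o']=cv2.resize(np.clip(k['pixels'][y:y+w,x:x+w]*2.5,0,255).astype(np.uint8),(400,400),interpolation=cv2.INTER_CUBIC)
cv2.imwrite('pics/w4.png',np.hstack([c['o'],s['o']]))
E
```

```text
7.0 [ 0.5925791  -0.1437768   0.10841916] [-3.14151286e+00 -3.16477303e-05  4.44514965e-01] [ 0.04786039  0.35020567 -0.29082453] -0.004346553214710553
tool shift units [-0.00041702  0.00147918 -0.29476065] F stand 0.19217162301246582 0.2966558586599662
```

View pics/w4.png

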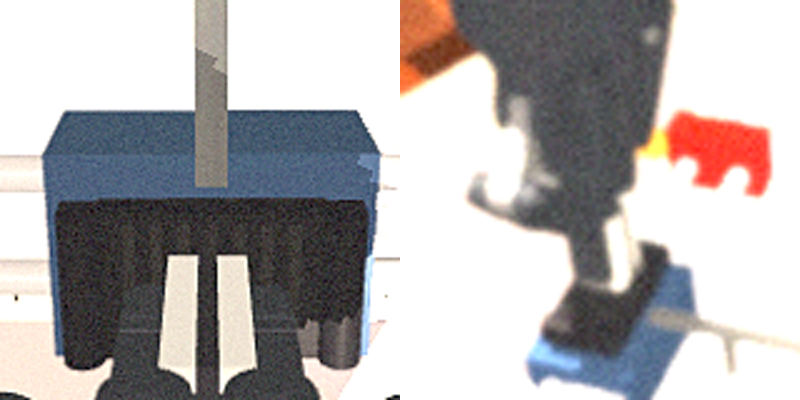

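The fingertips are now just above the pad's flat and centred on it: wrist crop column 207 against the pad centre at 212.

Call:
play_rows(plan=[[[0, 0, 0.015, 0, 0, 0], [0, 0, 0.015, 0, 0, 0], [0, 0, 0.01, 0, 0, 0], [0, 0, 0.01, 0, 0, 0], [0, 0, 0.01, 0, 0, 0], [0, 0, 0.01, 0, 0, 0], [0, 0, 0, 0, 0, 0], [0, 0, 0, 0, 0, 0], [0, 0, 0, 0, 0, 0], [0, 0, 0, 0, 0, 0]]])

```text
time: 8.35
eef_pos: [0.5926, -0.1437, 0.1028]
ee_rot: [-3.141, -0.0, 0.445]
ft_force: [0.0, 0.1, -0.1]
grip_width: -0.001
finger_force: 0.0
```

Call:
play_rows(plan=[[[0, 0, 0.01, 0, 0, 0], [0, 0, 0.01, 0, 0, 0], [0, 0, 0.01, 0, 0, 0], [0, 0, 0.01, 0, 0, 0], [0, 0, 0.01, 0, 0, 0], [0, 0, 0, 0, 0, 0], [0, 0, 0, 0, 0, 0], [0, 0, 0, 0, 0, 0], [0, 0, 0, 0, 0, 0], [0, 0, 0, 0, 0, 0]]])

```text
time: 9.6
eef_pos: [0.5927, -0.1438, 0.099]
ee_rot: [3.141, -0.0, 0.444]
ft_force: [-1.2, 0.2, 4.9]
grip_width: 0.001
finger_force: 2.8
```

Contact: 4.9 N. I'll press a little more.

Call:
play_rows(plan=[[[0, 0, 0.01, 0, 0, 0], [0, 0, 0.01, 0, 0, 0], [0, 0, 0.01, 0, 0, 0], [0, 0, 0.01, 0, 0, 0], [0, 0, 0, 0, 0, 0], [0, 0, 0, 0, 0, 0], [0, 0, 0, 0, 0, 0], [0, 0, 0, 0, 0, 0], [0, 0, 0, 0, 0, 0], [0, 0, 0, 0, 0, 0]]])

```text
time: 10.85
eef_pos: [0.5929, -0.1442, 0.0964]
ee_rot: [3.141, -0.001, 0.444]
ft_force: [-1.9, -1.0, 11.9]
grip_width: 0.001
finger_force: 6.7
```

11.9 N means the pad is fully down. Now I push about 60 mm along stand +y (tool -y).

Call:
play_rows(plan=[[[0, -0.05, 0, 0, 0, 0], [0, -0.1, 0, 0, 0, 0], [0, -0.1, 0, 0, 0, 0], [0, -0.1, 0, 0, 0, 0], [0, -0.1, 0, 0, 0, 0], [0, -0.1, 0, 0, 0, 0], [0, -0.1, 0, 0, 0, 0], [0, -0.05, 0, 0, 0, 0], [0, -0.03, 0, 0, 0, 0], [0, 0, 0, 0, 0, 0]]])

```text
time: 12.1
eef_pos: [0.5676, -0.0913, 0.0963]
ee_rot: [3.141, -0.001, 0.444]
ft_force: [-3.7, -0.7, 15.2]
grip_width: -0.001
finger_force: 7.5
```

```bash
cat > m.py <<'E'
from g import *
c=cam('top'); s=cam('scene')
for n,k,box in(('s',s,(200,200,330,360)),('w',cam('wrist'),(0,0,640,480))):
    pass
import sys
x,y,w=170,220,100
a=cv2.resize(np.clip(s['pixels'][220:320,190:290]*2.,0,255).astype(np.uint8),(400,400),interpolation=cv2.INTER_CUBIC)
k=cam('wrist'); b=cv2.resize(np.clip(k['pixels'][150:350,160:360]*2.,0,255).astype(np.uint8),(400,400),interpolation=cv2.INTER_CUBIC)
cv2.imwrite(sys.argv[1],np.hstack([b,a]))
E
python3 st.py 0.5926 -0.1439 0.0964; python3 m.py pics/w5.png
```

```text
12.1 [ 0.56760252 -0.09130816  0.09633231] [ 3.14085630e+00 -5.06714371e-04  4.44340105e-01] [-3.65715661 -0.66333534 15.15039079] -0.0009934957772252857
tool shift units [-4.64027972e-04  7.27879837e-01 -3.10368008e-04] F stand -3.5923150051653767 0.9539817411334187
```

View pics/w5.png

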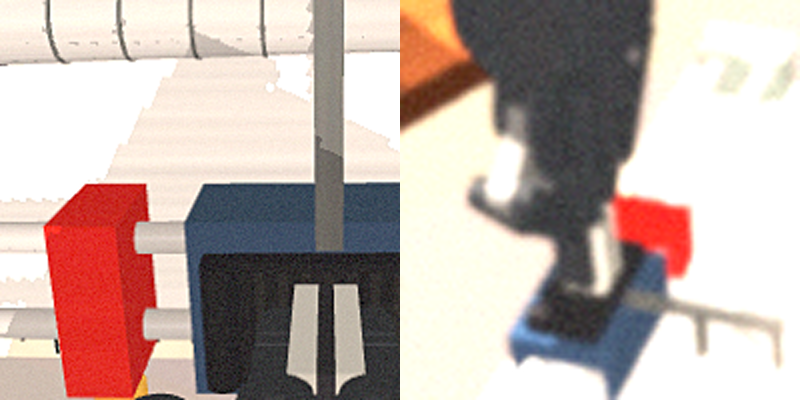

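The slide follows the fingers. The remaining gap, between columns 147 and 187 in the wrist crop, is about 11–14 mm. I'll push slowly until the force rises.

Call:
play_rows(plan=[[[0, -0.025, 0, 0, 0, 0], [0, -0.025, 0, 0, 0, 0], [0, -0.025, 0, 0, 0, 0], [0, -0.025, 0, 0, 0, 0], [0, -0.025, 0, 0, 0, 0], [0, -0.02, 0, 0, 0, 0], [0, -0.02, 0, 0, 0, 0], [0, -0.02, 0, 0, 0, 0], [0, 0, 0, 0, 0, 0], [0, 0, 0, 0, 0, 0]]])

```text
time: 13.55
eef_pos: [0.5612, -0.0781, 0.0963]
ee_rot: [3.141, -0.0, 0.444]
ft_force: [-3.2, -1.5, 15.9]
grip_width: 0.0
finger_force: 7.8
```

```bash
python3 st.py 0.5926 -0.1439 0.0964
```

```text
13.55 [ 0.56123273 -0.07805797  0.09628302] [ 3.14094499e+00 -4.43298448e-04  4.44133054e-01] [-3.21739329 -1.54011218 15.85356797] 7.525816870697207e-05
tool shift units [ 4.18659924e-04  9.11650875e-01 -8.71599585e-04] F stand -3.566911699215445 -0.026571202749152256
```

Call:
play_rows(plan=[[[0, -0.015, 0, 0, 0, 0], [0, -0.015, 0, 0, 0, 0], [0, -0.015, 0, 0, 0, 0], [0, -0.01, 0, 0, 0, 0], [0, 0, 0, 0, 0, 0], [0, 0, 0, 0, 0, 0], [0, 0, 0, 0, 0, 0], [0, 0, 0, 0, 0, 0], [0, 0, 0, 0, 0, 0], [0, 0, 0, 0, 0, 0]]])

```text
time: 14.8
eef_pos: [0.5602, -0.075, 0.0964]
ee_rot: [3.139, -0.002, 0.444]
ft_force: [2.8, -6.1, 11.2]
grip_width: -0.003
finger_force: 5.4
```

```bash
python3 st.py 0.5926 -0.1439 0.0964
```

```text
14.8 [ 0.56024031 -0.07500211  0.09636439] [ 3.13892188e+00 -1.78692769e-03  4.43696560e-01] [ 2.80716402 -6.08141098 11.21265118] -0.0029047547758745537
tool shift units [-0.004377    0.95147252  0.00208819] F stand -0.04382874824332994 -6.697895821691059
```

A resisting force of 6.7 N along -y suggests the stop. I'll nudge further to confirm, then look.

Call:
play_rows(plan=[[[0, -0.01, 0, 0, 0, 0], [0, -0.01, 0, 0, 0, 0], [0, 0, 0, 0, 0, 0], [0, 0, 0, 0, 0, 0], [0, 0, 0, 0, 0, 0], [0, 0, 0, 0, 0, 0], [0, 0, 0, 0, 0, 0], [0, 0, 0, 0, 0, 0], [0, 0, 0, 0, 0, 0], [0, 0, 0, 0, 0, 0]]])

```text
time: 16.05
eef_pos: [0.5596, -0.0735, 0.0964]
ee_rot: [3.139, -0.002, 0.444]
ft_force: [2.6, -5.5, 9.6]
grip_width: 0.003
finger_force: 5.3
```

```bash
python3 st.py 0.5926 -0.1439 0.0964;python3 m.py pics/w6.png
```

```text
16.05 [ 0.55960238 -0.07349062  0.09636258] [ 3.13897319e+00 -1.88853481e-03  4.43688801e-01] [ 2.56097254 -5.48375247  9.5866952 ] 0.0025052554680339728
tool shift units [-0.00527796  0.97195993  0.00206824] F stand -0.01265016915795325 -6.052269119791646
```

View pics/w6.png

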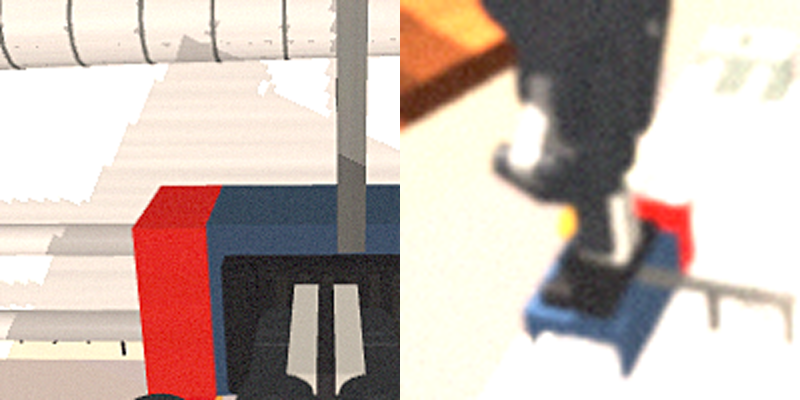

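The slide's face now touches the red stop, with no gap at wrist crop column 208, and the fingers are slipping on the pad. I'll lift straight up so the pad springs back.

Call:
play_rows(plan=[[[0, 0, -0.02, 0, 0, 0], [0, 0, -0.02, 0, 0, 0], [0, 0, -0.02, 0, 0, 0], [0, 0, -0.02, 0, 0, 0], [0, 0, -0.04, 0, 0, 0], [0, 0, -0.1, 0, 0, 0], [0, 0, -0.3, 0, 0, 0], [0, 0, -0.3, 0, 0, 0], [0, 0, -0.3, 0, 0, 0], [0, 0, 0, 0, 0, 0]]])

```text
time: 17.5
eef_pos: [0.5591, -0.0723, 0.1869]
ee_rot: [3.14, -0.002, 0.445]
ft_force: [0.7, -0.6, -0.2]
grip_width: 0.001
finger_force: 0.0
```

```bash
python3 st.py 0.5926 -0.1439 0.0964; python3 - <<'E'
from g import *
# gap check: along stop->slide line on top faces, count white-ish pixels between red and blue in wrist view
k=cam('wrist'); hsv=cv2.cvtColor(k['pixels'],cv2.COLOR_BGR2HSV); H,S,V=[a.astype(int) for a in cv2.split(hsv)]
red=((H<8)|(H>172))&(S>140)&(V>40); blue=(H>95)&(H<130)&(S>60)&(V>20)
rows=np.where(red.sum(1)>10)[0]; print(rows.min(),rows.max())
for r in range(rows.min()+2,rows.max(),3):
    a=np.where(red[r])[0]; b=np.where(blue[r])[0]; b=b[b>a.min()] if len(a) else b
    if len(a) and len(b): print(r,a.min(),a.max(),b.min(),b.max())
t=cam('top'); h=cv2.cvtColor(t['pixels'],cv2.COLOR_BGR2HSV)
E
```

```text
17.5 [ 0.55914216 -0.07229201  0.1869202 ] [ 3.14038366e+00 -2.29917042e-03  4.44561475e-01] [ 0.7139392  -0.63809195 -0.2451701 ] 0.0013444789687573017
tool shift units [-0.00997851  0.98658872  1.13267619] F stand 0.3750303582283774 -0.8810350443229329
205 356
207 267 287 289 374
210 265 286 288 376
213 263 285 286 379
216 262 285 286 379
219 262 285 286 378
222 262 285 286 377
225 262 285 286 372
228 263 285 286 289
231 263 285 287 323
234 263 285 287 301
237 263 286 287 290
240 263 286 287 306
243 263 286 287 299
246 264 286 287 290
249 264 286 287 342
252 264 286 287 290
255 264 286 287 290
258 264 286 288 292
261 264 286 288 376
264 265 287 288 315
267 265 287 288 290
270 265 287 288 291
273 265 287 288 301
333 55 67 344 359
339 75 83 300 307
345 70 95 305 305
348 68 109 288 342
351 64 114 227 227
354 72 120 221 392
```

After release, red and blue are still adjacent in the wrist view, so there is no gap. The fingers are 60 mm clear of the pad. Handing in.

```bash
python3 -c "
from workcell import job; print(job.job_done())"
```

```text
the job is handed in; nothing more can be done
None
```

The slide rests against the red stop with the pad released, and the fingers never went near the cone, rings or bin; the job is handed in at about 17.6 s, with no verdict shown.

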